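# Book in a soil jar and hold the incubator lid at its index

### The job

Book in the yellow-lidded soil jar: turn it in its seat until its code label faces the reader's red window squarely, and let go of it there. Then lift the incubator lid by its steel handle until the lid's red pointer is level with the orange index on the stay, and finish still holding it there, because the worn stay does not carry the lid and I need both hands to load jars. Leave the index where it is set and do not knock over or shift the other things on the bench.

Things in the scene. Friction and masses are not known exactly. Their poses are not given: they have to be found in the camera images.
- jar: soil sample jar, clear glass 62 mm in diameter with dark soil inside, ribbed yellow lid 64 mm in diameter and 18 mm high, 100 mm tall in all, about 0.22 kg, loose, standing upright. Origin at the centre of its underside, z up its axis, x points out through the middle of its code label. It turns easily in its seat when gripped by the lid.
- jar_label (a point): middle of the jar's white label with black code bars, on the glass 42 mm above the underside and 32 mm from the axis in the jar's x direction; a 12 mm wide blue seal tape runs from the label up over the lid's rim to the centre of the lid, so from above the tape points the way the label faces
- reader: fixed code reader: a dark block 56 x 76 mm, its top at 125 mm, on a grey foot plate. Origin on the bench under the block; x points from the jar seat towards the block. The jar seat is on the plate at -115 mm along x.
- seat (a point): centre of the floor of the jar seat, 10 mm above the bench: a black rubber dish 70 mm in inner diameter whose lip is 6 mm high; axes as the reader's. The jar is facing the reader when its own x axis points along the reader's x axis.
- window (a point): centre of the reader's red window, 80 mm above the bench, 93 mm from the seat's centre; it looks towards the seat
- lid (a joint): angle of the incubator's lid in rad: 0 shut, growing as its front edge swings up. The lid (0.6 kg, white frame with a clear pane, 302 mm from hinge to front edge, 310 mm wide, 28 mm thick) turns on a low-friction hinge along its rear edge and falls shut when let go; about 3 N at the handle hold it.
- hinge (a point): middle of the lid's hinge line, at the rear top edge of the incubator, 135 mm above the bench; axes as the incubator's: x points from the front (control panel, handle) to the rear, y along the hinge line, z up. The cream-coloured incubator (300 x 310 mm) stands fixed, reaching from 300 mm before the hinge line to the hinge line.
- lid_handle (a point): middle of the lid's handle: a round steel bar 12 mm in diameter, parallel to the hinge, free over 96 mm between two posts, its centre 38 mm above the lid's top face. With the lid shut it lies 268 mm before the hinge line (towards -x) and 66 mm above it; it swings with the lid. Axes turn with the lid.
- pointer_tip (a point): tip of the red pointer on the lid's +y side, on the line from the hinge at 149 mm; it moves with the lid and points straight forward, level with the hinge, when the lid is shut
- index (a joint): angle in rad at which the orange index is set on the stay, on the same scale as joint lid (0.36 to 0.62); pointer and index are level when both read the same. The index is stiff and stays where it is set.
- index_tip (a point): inner tip of the orange index (block 28 x 18 x 13 mm with a black thumb knob) on the arc-shaped aluminium stay at the incubator's +y side, 151 mm from the hinge line, 169 mm to the side of the hinge's middle; dark ticks every 5 degrees
- jar_green: bystander: jar with green lid, 64 x 100 mm, origin at its underside
- jar_white: bystander: jar with white lid, 64 x 100 mm, origin at its underside
- dishes: bystander: stack of three clear culture dishes, 90 mm in diameter, 42 mm high, origin at its underside
- tube_rack: bystander: orange tube rack 100 x 200 mm, 84 mm high, origin at its underside
- beaker: bystander: clear beaker, 72 mm in diameter, 90 mm tall, origin at its underside
Mind the look-alikes: they are no part of the job. Leave any pink or purple look-alike of the jar alone.

How it is judged:
By the outcome, as a careful person would: the job done as asked, in the order asked, and still so for the second after the job is handed in, while the arm keeps its last pose, push and grip.
It also fails if it takes over 59 s, if anything falls off the work surface, if the arm or the gripper's body presses on something with over 40 N, if the wrist force passes 120 N, or if a joint passes its speed limit or range.

### The arm

A 6-joint arm with a two-finger parallel gripper is mounted at the origin on the work surface. World frame = base frame: x ahead of the robot, y to its left, z up, the work surface at z = 0. Lengths are in m, angles in rad, forces in N, time in s.
With the tool pointing down it reaches from about 0.275 to 0.825 m from the base axis. Payload 4.9 kg.
Tool frame: the origin (TCP) lies midway between the tips of the shut fingers; the grasp point (between the pads) lies 19 mm behind it (bot.grip_depth is the distance from the TCP to the grasp point, in m); z points along the fingers, y is the line along which they close (so a half turn about z gives the same grasp; the last joint's range is limited). The gripper opens to 85 mm and grips with 20 to 120 N. Pads are 22 mm wide; open, the fingers measure 114 mm over their backs; the gripper's body (76 mm by 85 mm) begins 54 mm behind the grasp point. The pads swing forward as they close: fully open they stand 13 mm farther back than shut.
Start: joints at [1.004, 0.326, -0.193, 1.052, 0, 1.437], TCP at [0.231, 0.499, 0.231] pointing down, gripper open.
Joint ranges: [-2.65, 2.65], [-0.97, 1.79], [-1.3, 1.35], [-1.93, 2.1], [-1.47, 1.37], [-3.14, 3.14]. Speed limits (rad/s): [2.57, 2.57, 3.14, 3.14, 3.14, 3.14].

### API

Orientations are given as a unit quaternion [w, x, y, z].
In Python, from cell import bot gives the robot as it stands. Calls block until the motion is done:
- bot.move_pose(position, orientation): joint-space move of the TCP to a pose.
- bot.move_linear(position, speed=0.15, rotation=None, until_force=None): straight line of the TCP; rotation=None keeps the orientation; speed is the mean speed in m/s. With until_force (N) it stops when the force on the tool has changed by that much, and returns True; else False.
- bot.goto_joints(angles): joint-space move.
- bot.set_gripper(opening, grasp_force=None): opening from 0.0 (shut) to 1.0 (fully open); grasp_force is the grip in N (None keeps the last); returns when the fingers have stopped.
- bot.wait(seconds).
- bot.solve_ik(position, orientation): joint angles nearest the present ones, or None.
- bot.camera(name): name is "side" or "top"; returns the picture (384x512x3 uint8, red, green, blue); there is no depth.
- bot.calibration(name): a dict with "mtx" (3x3 intrinsics, pixels), "extrinsics" (4x4, takes a point from world to camera coordinates). Camera axes: x right, y down, z forward; pixel columns grow to the right and rows downward; lengths in m; the calibration is good to about 2 mm. A picture is of the moment at which its call begins. calibration takes no time and is no camera call.
A pose or a line that the arm cannot do raises bot.PlanningError and nothing moves.
- bot.close_job(): hands the job in; it is judged then, once.
Trained networks look in the newest picture that a camera, given by its name, has taken for a name from the list of things; names that differ only in an ending like _2 or _b are one class to them, and where a whole thing is asked for, a point or a joint stands for the part that bears it (a point fixed in the world has none). Each returns a list of dicts, best first, with "confidence" (0 to 1); they miss things now and then, are a little off and sometimes report something else, mostly with a low value. They report only what shows in the picture. A call takes as long as a camera call. They do not tell look-alikes from the thing itself.
- bot.search_frame(camera, thing): "bbox" ([left, top, width, height] in pixels, round what is visible of it).
Readings, each from a call of its own:
- bot.read_clock(): time.
- bot.read_joint_positions(): joint angles.
- bot.read_joint_vel(): joint speeds.
- bot.read_joint_efforts(): joint torques, N m.
- bot.read_position(): TCP position.
- bot.read_tool_rot(): TCP orientation.
- bot.read_ft_force(): force on the tool from outside, world axes, zero at the start.
- bot.read_moment(): the same for the moment, N m.
- bot.read_gripper_width(): opening from 0.0 (shut) to 1.0 (fully open).
- bot.read_finger_force(): force on a finger pad.
Only numpy, scipy, OpenCV 4.12 (cv2) and the standard library are available. Lean on these libraries where they do the work, as an engineer would, in place of code of your own. Each camera call takes 0.05 s, during which the arm holds its last target. There are 200 camera calls.

## Working session

There is one attempt and no reset: what is moved stays moved. The work goes in short steps, each a Python script; the robot and the scene stay as the last script left them, time stands still between calls to the robot, and variables do not carry over. Pictures are saved under pics/ and viewed, at most 10 in all, crops included, and the job is handed in when it is done.

```bash
mkdir -p pics; python3 - <<'E'
from cell import bot
import cv2,numpy as np
for c in ("top","side"):
    im=bot.camera(c); cv2.imwrite(f"pics/{c}0.png",cv2.resize(im[:,:,::-1],None,fx=1.5,fy=1.5,interpolation=cv2.INTER_CUBIC))
    k=bot.calibration(c); print(c,k["mtx"].round(1).tolist(),k["extrinsics"].round(4).tolist())
    for t in ("jar","jar_label","reader","window","seat","hinge","lid_handle","pointer_tip","index_tip","lid"):
        try: print(t,[([round(float(v)) for v in d["bbox"]],round(d["confidence"],2)) for d in bot.search_frame(c,t)][:5])
        except Exception as e: print(t,repr(e)[:80])
print(bot.read_clock())
E
```

```text
top [[454.9, 0.0, 257.3], [0.0, 454.9, 194.8], [0.0, 0.0, 1.0]] [[-0.0116, -0.9997, 0.0192, 0.0352], [-0.9811, 0.0077, -0.1933, 0.5199], [0.1931, -0.0211, -0.9809, 1.2384], [0.0, 0.0, 0.0, 1.0]]
jar [([114, 141, 29, 33], 0.92), ([159, 205, 30, 27], 0.63), ([230, 191, 21, 30], 0.59)]
jar_label [([161, 203, 30, 27], 0.64), ([227, 192, 26, 31], 0.59)]
reader [([158, 159, 54, 82], 0.96)]
window [([156, 158, 57, 81], 0.66)]
seat [([158, 162, 54, 80], 0.91), ([259, 236, 20, 21], 0.63), ([160, 204, 28, 28], 0.42)]
hinge [([279, 110, 128, 122], 0.86)]
lid_handle [([288, 112, 125, 114], 0.8)]
pointer_tip [([290, 110, 119, 114], 0.71)]
index_tip [([275, 159, 12, 8], 0.54)]
lid [([285, 109, 128, 116], 0.94)]
side [[430.7, 0.0, 259.9], [0.0, 430.7, 184.7], [0.0, 0.0, 1.0]] [[0.9708, -0.2399, 0.0092, -0.4733], [-0.1574, -0.665, -0.73, 0.2222], [0.1813, 0.7072, -0.6833, 1.4074], [0.0, 0.0, 0.0, 1.0]]
jar [([227, 152, 16, 30], 0.93), ([263, 129, 15, 23], 0.82), ([241, 182, 25, 30], 0.56), ([202, 296, 31, 41], 0.41)]
jar_label [([242, 187, 20, 23], 0.75), ([225, 149, 15, 29], 0.72), ([262, 127, 18, 25], 0.56)]
reader [([225, 152, 53, 38], 0.82)]
window [([224, 148, 53, 43], 0.77)]
seat [([225, 150, 51, 43], 0.9)]
hinge [([168, 148, 32, 52], 0.3)]
lid_handle [([247, 195, 130, 103], 0.64), ([283, 178, 10, 10], 0.64), ([244, 166, 132, 156], 0.41), ([292, 148, 17, 26], 0.29)]
pointer_tip [([243, 194, 134, 102], 0.87), ([168, 149, 32, 50], 0.53)]
index_tip [([284, 178, 5, 10], 0.58)]
lid [([247, 194, 130, 104], 0.9)]
1.1
```

View pics/top0.png

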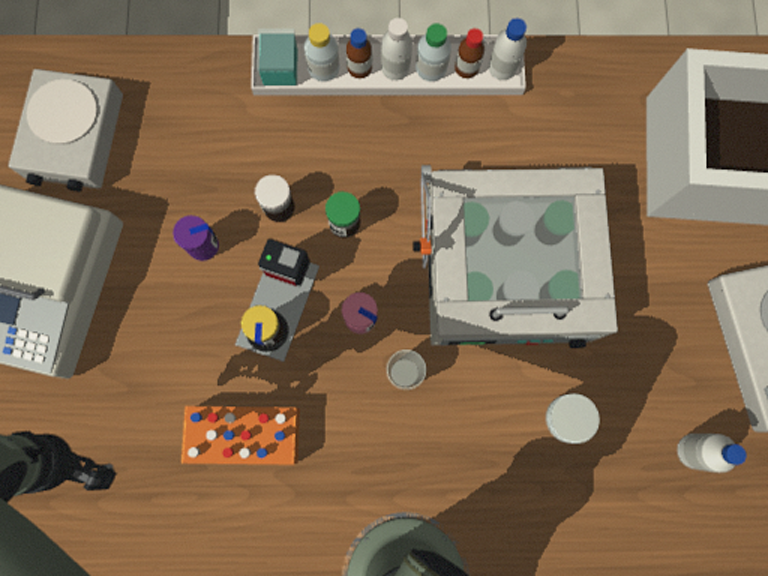

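View pics/side0.png

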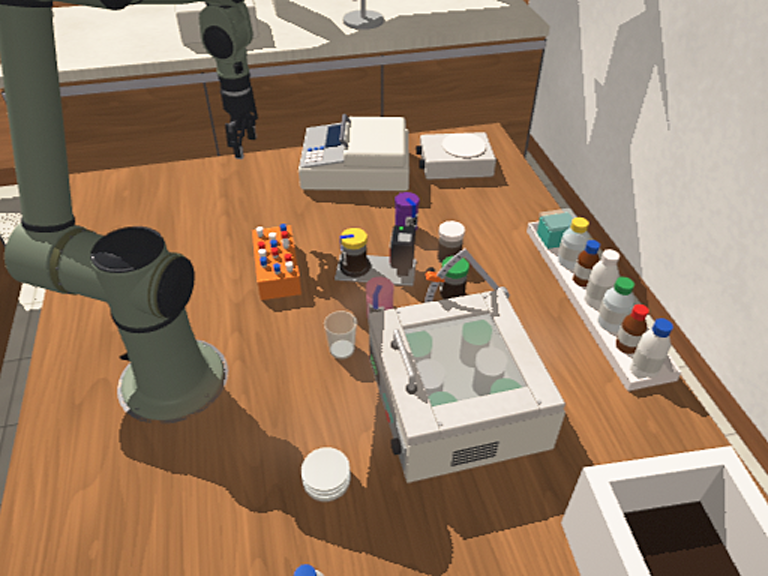

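```bash
python3 - <<'E'
from cell import bot
import cv2
t=bot.camera("top");s=bot.camera("side")
def crop(im,x0,y0,x1,y1,f,n): cv2.imwrite(f"pics/{n}.png",cv2.resize(im[y0:y1,x0:x1,::-1],None,fx=f,fy=f,interpolation=cv2.INTER_CUBIC))
crop(t,150,150,225,245,6,"jar_top"); crop(t,265,100,415,235,5.3,"inc_top") if 0 else crop(t,265,100,415,212+23,4,"inc_top"); crop(s,235,140,355,240,6,"side_idx")
cv2.imwrite("top_raw.png",t[:,:,::-1]);cv2.imwrite("side_raw.png",s[:,:,::-1])
E
```

```text
(no output)
```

View pics/jar_top.png

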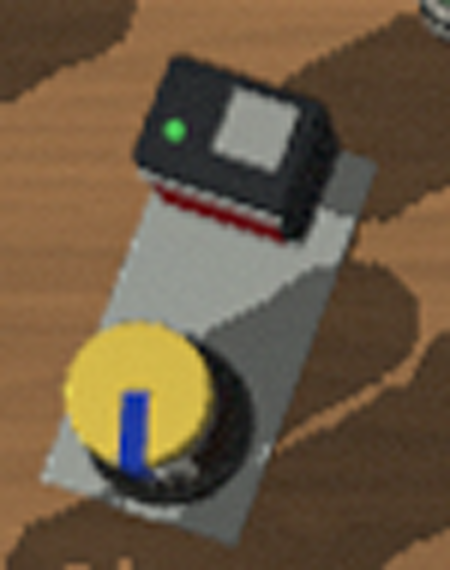

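View pics/inc_top.png

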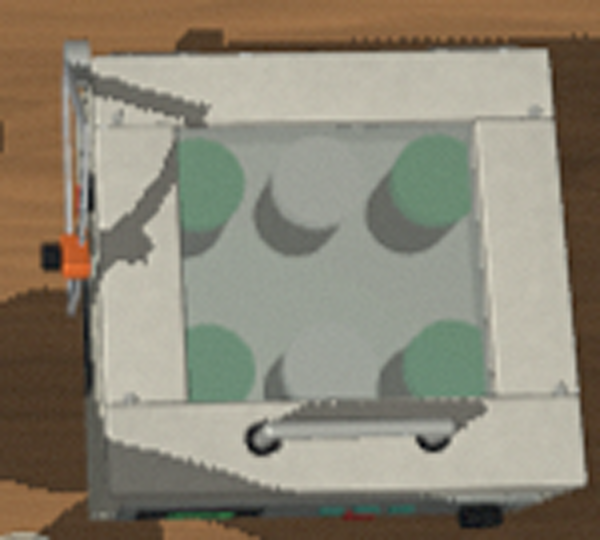

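View pics/side_idx.png

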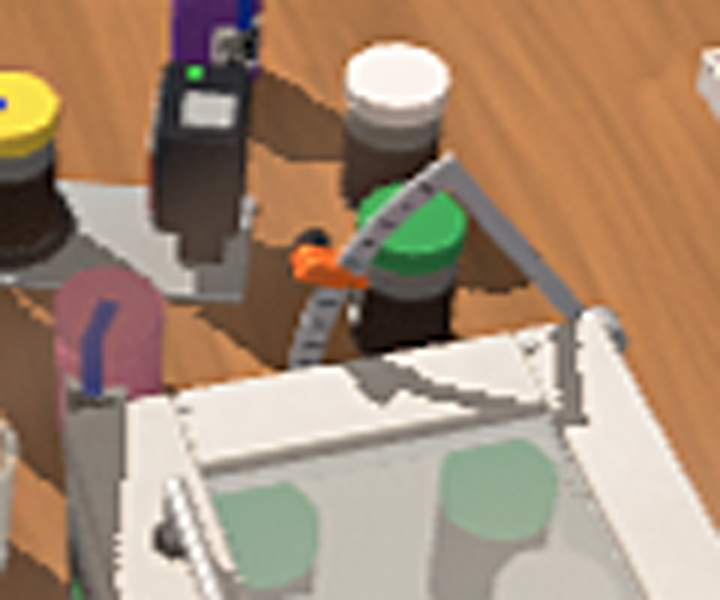

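```bash
cat > h.py <<'E'
from cell import bot
import numpy as np, cv2
from scipy.optimize import least_squares
from scipy.spatial.transform import Rotation as R
K={c:(np.array(bot.calibration(c)["mtx"]),np.array(bot.calibration(c)["extrinsics"])) for c in("top","side")}
def proj(c,p):
    M,E=K[c]; q=(E[:3,:3]@np.atleast_2d(p).T).T+E[:3,3]; u=q@M.T; return u[:,:2]/u[:,2:]
def onz(c,px,z):
    M,E=K[c]; d=E[:3,:3].T@np.linalg.inv(M)@np.array([px[0],px[1],1.]); o=-E[:3,:3].T@E[:3,3]
    return o+d*(z-o[2])/d[2]
def quat(Rm):
    q=R.from_matrix(Rm).as_quat(); return [float(v) for v in (q[3],q[0],q[1],q[2])]
def frame(z,y):  # tool axes from approach z and closing y
    z=np.array(z,float);z/=np.linalg.norm(z);y=np.array(y,float);y-=z*(y@z);y/=np.linalg.norm(y)
    return np.stack([np.cross(y,z),y,z],1)
def yellow_blue(t):
    h=cv2.cvtColor(t,cv2.COLOR_RGB2HSV); a=np.zeros(h.shape[:2],np.uint8); a[190:240,150:200]=1
    Y=((h[...,0]>20)&(h[...,0]<33)&(h[...,1]>130)&(h[...,2]>120)&(a>0))
    B=((h[...,0]>108)&(h[...,0]<128)&(h[...,1]>120)&(h[...,2]>60)&(a>0))
    return Y,B
E
python3 - <<'E'
from h import *
t=cv2.imread("top_raw.png")[:,:,::-1].copy(); s=cv2.imread("side_raw.png")[:,:,::-1].copy()
Y,B=yellow_blue(t)
cv2.imwrite; yb=np.argwhere(Y|B)[:,::-1]; n=cv2.connectedComponentsWithStats(((Y|B)*1).astype(np.uint8))
print("comps",n[2].tolist())
i=1+np.argmax(n[2][1:,4]); m=n[1]==i
(c,ax,an)=cv2.fitEllipse(cv2.convexHull(np.argwhere(m)[:,::-1].astype(np.float32)))
print("ellipse",c,ax,"moment",n[3][i])
J=onz("top",c,.110); print("jar from ellipse z.11",J, "mom",onz("top",n[3][i],.108))
bp=np.argwhere(B&m)[:,::-1]; W=np.array([onz("top",p,.110)[:2] for p in bp])
mu=W.mean(0); d=np.linalg.svd(W-mu)[2][0]; d*=np.sign(d@(mu-J[:2])); print("tape mean",mu,"PCA ang",np.degrees(np.arctan2(d[1],d[0])),"centroid ang",np.degrees(np.arctan2(*(mu-J[:2])[::-1])))
cr=lambda x,y,f,x0,y0:((x+.5)/f-.5+x0,(y+.5)/f-.5+y0)
j=lambda x,y:cr(x,y,6,150,150)
for z,a,b in((.008,(42,482),(155,195)),(.008,(237,543),(375,160)),(.008,(42,482),(237,543)),(.125,(137,158),(290,210)),(.125,(177,55),(333,100))):
    A,Bb=onz("top",j(*a),z),onz("top",j(*b),z); print(z,A[:2].round(4),Bb[:2].round(4),np.degrees(np.arctan2(*(Bb-A)[:2][::-1])).round(2),np.linalg.norm(Bb-A).round(4))
# incubator
I=lambda x,y:cr(x,y,4,265,100); S=lambda x,y:cr(x,y,6,235,140)
obs=[("top",I(548,50),(0,-.155,.028)),("top",I(586,486),(-.302,-.155,.028)),("top",I(106,491),(-.302,.155,.028)),("top",I(362,429),(-.268,0,.066)),
("side",S(125,402),(-.302,.155,.028)),("side",(375,270),(0,-.155,.028))]
def w(p,l): 
    c,s_=np.cos(p[2]),np.sin(p[2]); return np.array([p[0]+c*l[0]-s_*l[1],p[1]+s_*l[0]+c*l[1],.135+l[2]])
f=lambda p:np.concatenate([proj(c_,w(p,l))[0]-np.array(u) for c_,u,l in obs])
r=least_squares(f,[.75,0,0],loss="soft_l1"); print("hinge",r.x,np.degrees(r.x[2]),f(r.x).reshape(-1,2).round(1).tolist())
for q in (.36,.4,.44,.48,.52,.56,.62):
    P=w(r.x,(-.151*np.cos(q),.169,.151*np.sin(q)));Q=w(r.x,(-.165*np.cos(q),.169,.165*np.sin(q)))
    a,b=proj("top",P)[0],proj("top",Q)[0]; e,g=proj("side",P)[0],proj("side",Q)[0]
    fx=lambda p,x0,y0,k:((p-[x0,y0]+.5)*k-.5).round(0).tolist()
    print(q,"top tip/mid",fx(a,265,100,4),fx(b,265,100,4),"side",fx(e,235,140,6),fx(g,235,140,6))
E
```

```text
comps [[0, 0, 512, 384, 196167], [160, 204, 25, 26, 441]]
ellipse (172.25210571289062, 215.79896545410156) (23.967506408691406, 25.095561981201172) moment [172.3877551  215.21768707]
jar from ellipse z.11 [0.45335494 0.258735   0.11      ] mom [0.45522235 0.25874666 0.108     ]
tape mean [0.43460785 0.25969467] PCA ang -177.27260229892264 centroid ang 177.06954909785628
0.008 [0.4282 0.3196] [0.5686 0.269 ] -19.84 0.1493
0.008 [0.3981 0.226 ] [0.5855 0.1617] -18.95 0.1981
0.008 [0.4282 0.3196] [0.3981 0.226 ] -107.83 0.0983
0.125 [0.559  0.2584] [0.5347 0.19  ] -109.52 0.0726
0.125 [0.6065 0.2416] [0.5851 0.1714] -106.91 0.0734
hinge [ 0.72650429 -0.20892065 -0.00690168] -0.39543714130391105 [[1.7, -1.2], [0.1, 1.1], [-0.5, 0.1], [-1.3, -0.1], [-10.4, 0.9], [2.5, -0.3]]
0.36 top tip/mid [81.0, 237.0] [82.0, 255.0] side [355.0, 306.0] [332.0, 303.0]
0.4 top tip/mid [82.0, 232.0] [83.0, 249.0] side [360.0, 297.0] [337.0, 293.0]
0.44 top tip/mid [82.0, 226.0] [83.0, 242.0] side [365.0, 289.0] [343.0, 284.0]
0.48 top tip/mid [83.0, 219.0] [84.0, 235.0] side [371.0, 281.0] [349.0, 275.0]
0.52 top tip/mid [84.0, 212.0] [85.0, 228.0] side [377.0, 272.0] [355.0, 266.0]
0.56 top tip/mid [84.0, 205.0] [85.0, 220.0] side [383.0, 264.0] [362.0, 257.0]
0.62 top tip/mid [85.0, 194.0] [86.0, 208.0] side [394.0, 252.0] [374.0, 244.0]
```

```bash
python3 - <<'E'
from h import *
p=[.455,.2595,.078]
def down(th): return quat(frame([0,0,-1],[np.cos(th),np.sin(th),0]))
best=None
for d in range(-180,180,10):
    q=bot.solve_ik(p,down(np.radians(d)))
    if q is not None: print(d,np.round(q,2).tolist())
E
```

```text
-180 [0.38, 0.44, -0.47, 0.67, 0.0, -1.19]
-170 [0.38, 0.44, -0.47, 0.67, 0.0, -1.37]
-160 [0.38, 0.44, -0.47, 0.67, 0.0, -1.54]
-150 [0.38, 0.44, -0.47, 0.67, 0.0, -1.72]
-140 [0.38, 0.44, -0.47, 0.67, 0.0, -1.89]
-130 [0.38, 0.44, -0.47, 0.67, 0.0, -2.07]
-120 [0.38, 0.44, -0.47, 0.67, 0.0, -2.24]
-110 [0.38, 0.44, -0.47, 0.67, 0.0, -2.42]
-100 [0.38, 0.44, -0.47, 0.67, 0.0, -2.59]
-90 [0.38, 0.44, -0.47, 0.67, 0.0, -2.76]
-80 [0.38, 0.44, -0.47, 0.67, 0.0, -2.94]
-70 [0.38, 0.44, -0.47, 0.67, 0.0, -3.11]
-60 [0.38, 0.44, -0.47, 0.67, 0.0, 3.0]
-50 [0.38, 0.44, -0.47, 0.67, 0.0, 2.82]
-40 [0.38, 0.44, -0.47, 0.67, 0.0, 2.65]
-30 [0.38, 0.44, -0.47, 0.67, 0.0, 2.47]
-20 [0.38, 0.44, -0.47, 0.67, 0.0, 2.3]
-10 [0.38, 0.44, -0.47, 0.67, 0.0, 2.12]
0 [0.38, 0.44, -0.47, 0.67, 0.0, 1.95]
10 [0.38, 0.44, -0.47, 0.67, 0.0, 1.77]
20 [0.38, 0.44, -0.47, 0.67, 0.0, 1.6]
30 [0.38, 0.44, -0.47, 0.67, 0.0, 1.42]
40 [0.38, 0.44, -0.47, 0.67, 0.0, 1.25]
50 [0.38, 0.44, -0.47, 0.67, 0.0, 1.08]
60 [0.38, 0.44, -0.47, 0.67, 0.0, 0.9]
70 [0.38, 0.44, -0.47, 0.67, 0.0, 0.73]
80 [0.38, 0.44, -0.47, 0.67, 0.0, 0.55]
90 [0.38, 0.44, -0.47, 0.67, 0.0, 0.38]
100 [0.38, 0.44, -0.47, 0.67, 0.0, 0.2]
110 [0.38, 0.44, -0.47, 0.67, 0.0, 0.03]
120 [0.38, 0.44, -0.47, 0.67, 0.0, -0.15]
130 [0.38, 0.44, -0.47, 0.67, 0.0, -0.32]
140 [0.38, 0.44, -0.47, 0.67, 0.0, -0.5]
150 [0.38, 0.44, -0.47, 0.67, 0.0, -0.67]
160 [0.38, 0.44, -0.47, 0.67, 0.0, -0.84]
170 [0.38, 0.44, -0.47, 0.67, 0.0, -1.02]
```

```bash
python3 - <<'E'
from h import *
d=lambda a: quat(frame([0,0,-1],[np.cos(np.radians(a)),np.sin(np.radians(a)),0]))
x,y=.455,.2595
bot.move_pose([x,y,.20],d(60))
bot.move_linear([x,y,.080],speed=.12,until_force=8) and print("contact")
print(bot.read_position(),bot.read_clock())
bot.set_gripper(0.,30); print("w",bot.read_gripper_width()*85,bot.read_finger_force(),bot.read_ft_force())
q=list(bot.read_joint_positions()); q[5]-=np.radians(161); bot.goto_joints(q)
print("ft",bot.read_ft_force(),bot.read_clock())
bot.set_gripper(1.)
bot.move_linear([x,y,.20],speed=.15)
bot.move_pose([.42,-.05,.30],d(0))
print(bot.read_clock())
t=bot.camera("top"); s=bot.camera("side")
Y,B=yellow_blue(t); m=Y|B
c,ax,_=cv2.fitEllipse(cv2.convexHull(np.argwhere(m)[:,::-1].astype(np.float32)))
J=onz("top",c,.108); W=np.array([onz("top",p,.110)[:2] for p in np.argwhere(B)[:,::-1]]); mu=W.mean(0); v=np.linalg.svd(W-mu)[2][0]
print(c,ax,J,"pca",np.degrees(np.arctan2(v[1],v[0])),"cen",np.degrees(np.arctan2(*(mu-J[:2])[::-1])),len(W))
cv2.imwrite("pics/jar_top2.png",cv2.resize(t[150:245,150:225,::-1],None,fx=6,fy=6,interpolation=cv2.INTER_CUBIC))
E
```

```text
[0.45551375 0.25980904 0.08063671] 3.6
w 62.45129840991762 32.48358607292175 [-0.7563907  -0.20914435  6.75060493]
ft [-3.84898723  0.49188668  6.41186107] 6.325
10.3083
(171.80001831054688, 215.90487670898438) (23.46172523498535, 24.589439392089844) [0.45338197 0.2602652  0.108     ] pca 157.21149558529086 cen -20.153021235330844 44
```

View pics/jar_top2.png

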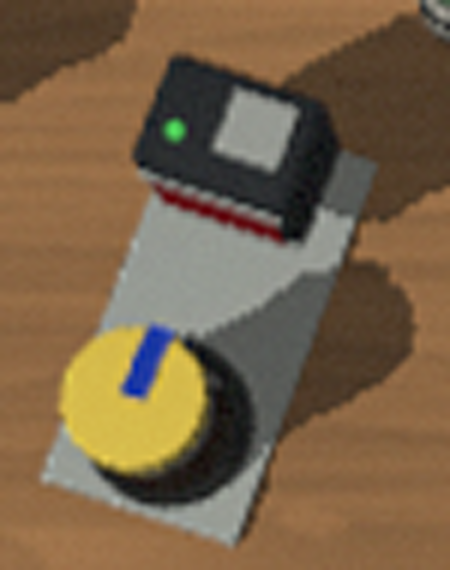

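```bash
python3 - <<'E'
from h import *
g=cv2.cvtColor(cv2.imread("top_raw.png"),cv2.COLOR_BGR2GRAY)
for n,(x0,y0,x1,y1),z in(("reader",(150,150,225,245),.01),("inc",(265,100,415,235),.163)):
    L=cv2.createLineSegmentDetector().detect(g[y0:y1,x0:x1])[0][:,0]+[x0,y0,x0,y0]
    for l in L:
        if np.hypot(*(l[2:]-l[:2]))<(12 if n=="reader" else 35): continue
        zz=.125 if n=="reader" and max(l[1],l[3])<195 else z
        a,b=onz("top",l[:2],zz),onz("top",l[2:],zz); an=np.degrees(np.arctan2(*(b-a)[:2][::-1]))
        print(n,l.round(1),zz,a[:2].round(3),b[:2].round(3),"mod90",((an+45)%90-45).round(1),"len",np.linalg.norm(b-a).round(3))
d=lambda a: quat(frame([0,0,-1],[np.cos(np.radians(a)),np.sin(np.radians(a)),0]))
# reachability of lid arc
H=np.array([.7265,-.209,.135]);yaw=-.0069; Rz=R.from_euler("z",yaw).as_matrix()
for tilt0 in(0,-.2):
  for q in(0,.2,.4,.55):
    P=H+Rz@R.from_euler("y",q).as_matrix()@np.array([-.268,0,.066]); Q=R.from_euler("z",yaw)*R.from_euler("y",q+tilt0)
    for s in(1,-1):
        F=frame(Q.apply([0,0,-1]),Q.apply([s,0,0])); r=bot.solve_ik((P+.019*F[:,2]).tolist(),quat(F))
        print(tilt0,q,s,P.round(3),None if r is None else np.round(r,2).tolist())
E
```

```text
reader [186.4 217.1 180.3 205.2] 0.01 [0.464 0.235] [0.499 0.253] mod90 27.4 len 0.04
reader [206.1 174.1 200.  190.4] 0.125 [0.563 0.168] [0.519 0.184] mod90 -19.4 len 0.047
reader [179.6 228.1 184.8 216.3] 0.01 [0.433 0.253] [0.467 0.239] mod90 -22.5 len 0.037
reader [195.7 183.1 198.8 168.7] 0.125 [0.539 0.196] [0.578 0.188] mod90 -11.2 len 0.04
reader [199.6 191.2 174.1 182.8] 0.125 [0.517 0.185] [0.54  0.254] mod90 -19.0 len 0.072
reader [181.9 234.  169.3 232.1] 0.01 [0.416 0.247] [0.421 0.283] mod90 -8.8 len 0.037
reader [194.3 184.5 171.8 177. ] 0.125 [0.535 0.2  ] [0.556 0.26 ] mod90 -19.3 len 0.064
reader [195.9 220.7 207.7 188. ] 0.01 [0.453 0.207] [0.55  0.174] mod90 -18.8 len 0.102
reader [154.3 236.7 166.1 231.3] 0.01 [0.409 0.325] [0.424 0.292] mod90 24.3 len 0.036
reader [171.4 174.7 177.5 159.6] 0.125 [0.562 0.261] [0.604 0.246] mod90 -20.3 len 0.044
reader [167.  234.  187.2 239.6] 0.01 [0.416 0.289] [0.399 0.231] mod90 -16.1 len 0.06
reader [180.1 158.5 195.6 163.1] 0.125 [0.607 0.239] [0.594 0.197] mod90 -17.4 len 0.044
reader [181.5 205.9 204.3 193. ] 0.01 [0.497
[... 2333 characters left out ...]
0.331] [-0.4, 0.78, 0.63, 1.94, -0.2, 1.23]
0 0.55 -1 [ 0.533 -0.208  0.331] [-0.4, 0.78, 0.63, 1.94, -0.2, -1.91]
-0.2 0 1 [ 0.459 -0.207  0.201] [-0.64, 0.16, -0.57, 0.68, 0.12, 0.95]
-0.2 0 -1 [ 0.459 -0.207  0.201] [-0.64, 0.16, -0.57, 0.68, 0.12, -2.19]
-0.2 0.2 1 [ 0.477 -0.207  0.253] [-0.55, 0.27, -0.27, 1.04, 0.0, 1.03]
-0.2 0.2 -1 [ 0.477 -0.207  0.253] [-0.55, 0.27, -0.27, 1.04, 0.0, -2.12]
-0.2 0.4 1 [ 0.505 -0.207  0.3  ] [-0.48, 0.44, 0.08, 1.39, -0.09, 1.11]
-0.2 0.4 -1 [ 0.505 -0.207  0.3  ] [-0.48, 0.44, 0.08, 1.39, -0.09, -2.03]
-0.2 0.55 1 [ 0.533 -0.208  0.331] [-0.43, 0.61, 0.4, 1.68, -0.14, 1.17]
-0.2 0.55 -1 [ 0.533 -0.208  0.331] [-0.43, 0.61, 0.4, 1.68, -0.14, -1.97]
```

```bash
cat >> h.py <<'E'
YAW=.010; T0=-.15
def tool(H,q):
    P=np.array(H)+R.from_euler("z",YAW).apply(R.from_euler("y",q).apply([-.268,0,.066])); Q=R.from_euler("z",YAW)*R.from_euler("y",q+T0)
    F=frame(Q.apply([0,0,-1]),Q.apply([1,0,0])); return P+.019*F[:,2],F
E
python3 - <<'E'
from h import *
H=[.7245,-.206,.135]; p,F=tool(H,0)
bot.set_gripper(.55)
bot.move_pose((p-.1*F[:,2]).tolist(),quat(F))
f0=np.array(bot.read_ft_force())
print("hit",bot.move_linear(p.tolist(),speed=.08,until_force=8)); print(np.array(bot.read_position())-p)
bot.set_gripper(0.,60); print("w",bot.read_gripper_width()*85,bot.read_finger_force(),np.array(bot.read_ft_force())-f0,np.array(bot.read_position())-p,bot.read_clock())
E
```

```text
hit False
[ 0.00030126 -0.00021245  0.00051484]
w 9.882991344077357 58.37602972984314 [ 7.24091444 -0.36488157 -0.17377416] [ 0.00243097 -0.00016624  0.00105498] 13.3917
```

```bash
python3 - <<'E'
from h import *
H=[.7272,-.206,.135]
for q in (.0,.08,.16,.24,.32,.40):
    p,F=tool(H,q); bot.move_linear(p.tolist(),speed=.08,rotation=quat(F))
    print(q,np.array(bot.read_ft_force()).round(1),(np.array(bot.read_position())-p).round(4),round(bot.read_gripper_width()*85,1),bot.read_clock())
s=bot.camera("side");t=bot.camera("top")
a=cv2.resize(s[140:215,260:350,::-1],None,fx=8,fy=8,interpolation=cv2.INTER_CUBIC)
cv2.imwrite("pics/lift_s.png",a); cv2.imwrite("side_lift.png",s[:,:,::-1]); cv2.imwrite("top_lift.png",t[:,:,::-1])
cv2.imwrite("pics/lift_t.png",cv2.resize(t[130:190,255:345,::-1],None,fx=8,fy=8,interpolation=cv2.INTER_CUBIC))
E
```

```text
0.0 [-4.5  1.   9. ] [-0.0003 -0.0002  0.001 ] 9.9 13.6417
0.08 [-2.1 -2.9 -3.6] [-0.0009 -0.0001 -0.001 ] 10.0 14.0583
0.16 [-2.8 -2.9 -2.7] [-0.001  -0.0001 -0.0009] 9.8 14.475
0.24 [-6.5 -1.  -1.7] [-0.001  -0.0001 -0.0007] 9.5 14.8917
0.32 [-6.2 -1.1 -0.8] [-0.0011 -0.     -0.0007] 9.9 15.3083
0.4 [-7.2 -1.9  0.4] [-0.0011 -0.     -0.0006] 9.8 15.725
```

View pics/lift_s.png

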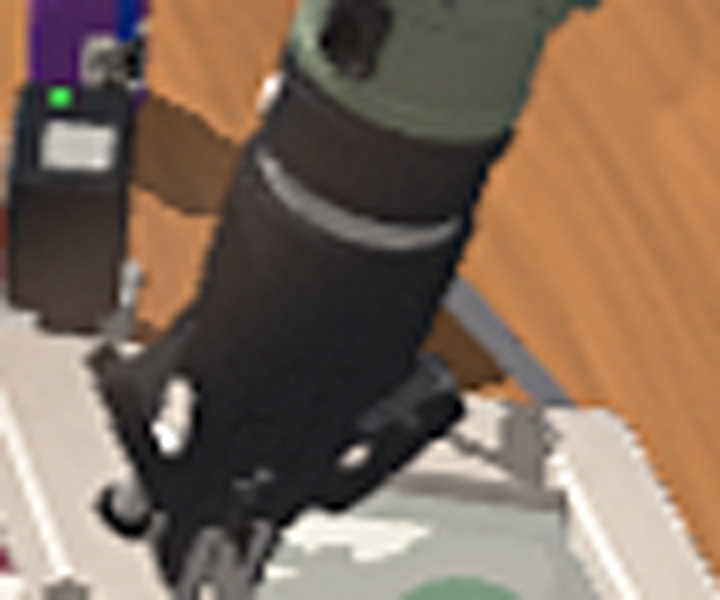

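View pics/lift_t.png

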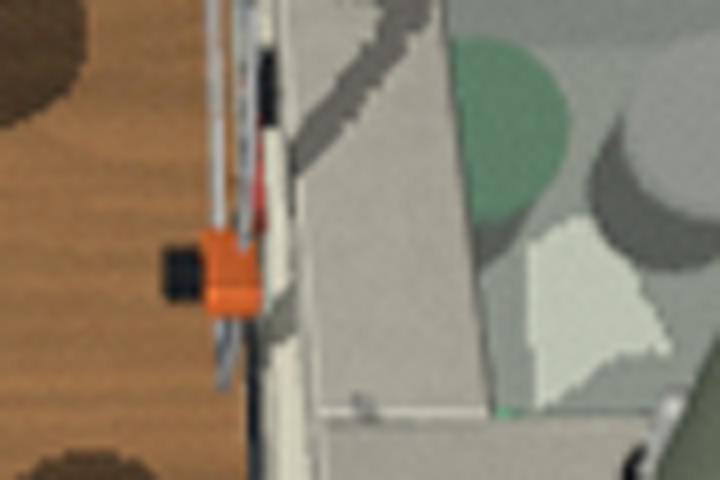

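```bash
python3 - <<'E'
from h import *
H=np.array([.7264,-.206,.135]); Rz=R.from_euler("z",.010)
def blk(q,r0=.151,r1=.179,y0=.160,y1=.178,h=.0065):
    l=np.array([[-(r),y,t] for r in(r0,r1) for y in(y0,y1) for t in(-h,h)]); return H+Rz.apply(R.from_euler("y",q).apply(l))
def mask(im,lo,hi,box):
    h=cv2.cvtColor(im,cv2.COLOR_BGR2HSV); m=((h[...,0]>=lo)&(h[...,0]<=hi)&(h[...,1]>170)&(h[...,2]>90)); a=np.zeros_like(m); x0,y0,x1,y1=box; a[y0:y1,x0:x1]=1; return m&a
U=16
def sil(c,P,x0,y0,w,h):
    m=np.zeros((h*U,w*U),np.uint8); p=((proj(c,P)-[x0,y0]+.5)*U).astype(np.int32); cv2.fillConvexPoly(m,cv2.convexHull(p),1)
    return cv2.resize(m.astype(np.float32),(w,h),interpolation=cv2.INTER_AREA)
for c,f,box in(("top","top_raw.png",(270,145,300,180)),("top","top_lift.png",(270,145,300,180)),("side","side_raw.png",(275,165,310,200))):
    im=cv2.imread(f); m=mask(im,4,14,box); x0,y0,x1,y1=box; M=m[y0:y1,x0:x1].astype(np.float32)
    ys,xs=np.nonzero(m); print(f,"n",len(xs),"bbox",xs.min(),xs.max(),ys.min(),ys.max(),"cen",xs.mean().round(2),ys.mean().round(2))
    out=[]
    for q in np.arange(.34,.64,.02):
        S=sil(c,blk(q),x0,y0,x1-x0,y1-y0)
        b=max((float(np.minimum(cv2.warpAffine(S,np.float32([[1,0,dx],[0,1,dy]]),S.shape[::-1]),M).sum()/np.maximum(S,M).sum()),dx,dy) for dx in(0,) for dy in(0,))
        ys,xs=np.nonzero(S>.5); out.append((round(q,2),round(b[0],2),round(xs.mean()+x0,1),round(ys.mean()+y0,1)))
    print(*out,sep="\n")
for f in("top_raw.png","top_lift.png"):
    im=cv2.imread(f); h=cv2.cvtColor(im,cv2.COLOR_BGR2HSV); m=((h[...,0]>173)|(h[...,0]<4))&(h[...,1]>110); a=np.argwhere(m[140:175,275:300])+[140,275]; print(f,a.tolist())
for q in(0,.38,.4,.42): print(q,proj("top",H+Rz.apply(R.from_euler("y",q).apply([-.149,.162,0]))).round(1),"idx",proj("top",H+Rz.apply(R.from_euler("y",q).apply([-.151,.169,0]))).round(1))
print(proj("top",H+Rz.apply([[-.302,-.155,.028],[-.302,.155,.028],[0,-.155,.028]])).round(1),proj("side",H+Rz.apply([[-.302,.155,.028],[0,-.155,.028],[0,.155,.028],[-.302,-.155,.028]])).round(1).tolist())
E
```

```text
top_raw.png n 63 bbox 280 286 159 168 cen 282.78 163.92
(np.float64(0.34), 0.41, np.float64(285.0), np.float64(165.5))
(np.float64(0.36), 0.42, np.float64(285.1), np.float64(164.6))
(np.float64(0.38), 0.41, np.float64(285.2), np.float64(163.6))
(np.float64(0.4), 0.4, np.float64(285.2), np.float64(163.3))
(np.float64(0.42), 0.36, np.float64(285.4), np.float64(162.5))
(np.float64(0.44), 0.31, np.float64(285.4), np.float64(161.6))
(np.float64(0.46), 0.25, np.float64(285.5), np.float64(160.5))
(np.float64(0.48), 0.2, np.float64(285.5), np.float64(159.5))
(np.float64(0.5), 0.16, np.float64(285.6), np.float64(158.5))
(np.float64(0.52), 0.12, np.float64(285.6), np.float64(157.5))
(np.float64(0.54), 0.08, np.float64(285.7), np.float64(156.8))
(np.float64(0.56), 0.04, np.float64(285.7), np.float64(155.8))
(np.float64(0.58), 0.02, np.float64(285.8), np.float64(154.9))
(np.float64(0.6), 0.01, np.float64(285.9), np.float64(153.9))
(np.float64(0.62), 0.0, np.float64(286.0), np.float64(153.0))
top_lift.png n 63 bbox 280 286 159 169 cen 282.86 163.94
(np.float64(0.34), 0.42, np.float64(285.0), np.f
[... 1581 characters left out ...]
loat64(0.54), 0.16, np.float64(293.4), np.float64(183.2))
(np.float64(0.56), 0.07, np.float64(294.0), np.float64(182.4))
(np.float64(0.58), 0.01, np.float64(294.6), np.float64(181.7))
(np.float64(0.6), 0.0, np.float64(295.1), np.float64(181.0))
(np.float64(0.62), 0.0, np.float64(295.8), np.float64(180.2))
top_raw.png [[151, 284]]
top_lift.png [[151, 287], [153, 287], [154, 287], [155, 287], [156, 287], [157, 287], [158, 287]]
0 [[285.9 168.2]] idx [[283.3 168.9]]
0.38 [[287.5 158.7]] idx [[284.8 159.4]]
0.4 [[287.6 158. ]] idx [[284.9 158.7]]
0.42 [[287.6 157.3]] idx [[284.9 157.9]]
[[412.  221.2]
 [291.5 223.5]
 [402.2 110.1]] [[244.3, 208.1], [377.9, 268.7], [335.4, 191.8], [271.1, 292.1]]
```

```bash
python3 - <<'E'
from h import *
H=np.array([.7264,-.206,.135]); Rz=R.from_euler("z",.010)
def tri(a,b):
    P=[K[c][0]@K[c][1][:3] for c in("top","side")]; X=cv2.triangulatePoints(P[0],P[1],np.float64(a).reshape(2,1),np.float64(b).reshape(2,1)); X=(X[:3]/X[3])[:,0]
    l=Rz.inv().apply(X-H); return X.round(4),"local",l.round(4),"r",np.hypot(l[0],l[2]).round(4),"q",np.arctan2(l[2],-l[0]).round(3),"err",(proj("top",X)[0]-a).round(1),(proj("side",X)[0]-b).round(1)
print("centroid",*tri((282.8,163.9),(288.25,184.4)))
print("bbox cen",*tri((283,164),(289,186)))
cr=lambda x,y,f,x0,y0:((x+.5)/f-.5+x0,(y+.5)/f-.5+y0)
print("knob",*tri(cr(182,274,8,255,130),cr(312,241,6,235,140)))
print("tip",*tri(cr(240,232,8,255,130),cr(362,283,6,235,140)))
s=cv2.imread("side_raw.png"); h=cv2.cvtColor(s,cv2.COLOR_BGR2HSV)[176:194,280:300]
for r in range(18): print(176+r," ".join("%3d/%3d"%(h[r,c,0],h[r,c,1]) for c in range(20)))
E
```

```text
centroid [ 0.568  -0.0315  0.2113] local [-0.1566  0.1761  0.0763] r 0.1742 q 0.454 err [ 0.  -0.3] [-0.3  0.1]
bbox cen [ 0.57   -0.0325  0.2048] local [-0.1546  0.175   0.0698] r 0.1697 q 0.424 err [ 0.  -0.5] [-0.4  0.1]
knob [ 0.5664 -0.0172  0.2186] local [-0.1581  0.1904  0.0836] r 0.1788 q 0.487 err [ 0.  -0.3] [-0.3  0.1]
tip [ 0.5866 -0.0372  0.2017] local [-0.1382  0.1702  0.0667] r 0.1534 q 0.45 err [ 0.1 -1.1] [-0.9  0.3]
176  13/136  13/137  13/138  13/137  13/140  13/140  13/139  13/141  13/143  13/143  13/141  13/142  13/144  11/151  33/ 99  65/148  63/ 58  55/ 17 175/ 14 166/ 24
177  13/137  13/139  13/137  13/139  13/141  13/141  13/142  13/144  14/144  13/143  13/144  13/143  13/147  12/154  27/124  69/105  62/ 30 166/ 21 167/ 23 165/ 31
178  13/138  13/137  13/139  13/140  13/142  13/134  12/108  10/ 94  13/107  13/141  13/145  13/143  13/149  12/159  24/ 73  75/ 22 176/ 12 174/ 21 168/ 21 165/ 38
179  13/136  13/139  13/140  13/140  13/127  12/ 46 103/ 39 103/ 49 103/ 56  12/110  13/141  14/147  13/155  12/108  10/ 38 150/  7 169/ 16 173/ 16 165/ 28  60/ 33
180  1
[... 1589 characters left out ...]
/ 27  13/ 40   9/149   9/128   8/ 98  10/ 65
190  13/136  13/135  14/134  13/135  13/142  13/159   9/ 48   4/ 17 150/  6 130/ 11 128/ 14   5/ 15  11/ 91  12/ 58  13/ 34  12/ 81  10/158   6/124   7/135  12/148
191  12/135  13/134  13/134  13/138  13/153  12/123  11/ 27 170/  6 160/  7 158/  9 143/  9  10/ 49  13/150  16/ 31  17/ 27  11/110  11/159   8/117   5/117   9/146
192  13/136  13/138  13/134  13/138  13/162   9/ 40   8/ 14 170/  6 168/ 10 174/ 10   7/ 19  11/ 88  14/177  19/ 28  20/ 24  11/102   8/136   9/143   6/106  11/143
193  12/130  13/136  13/136  13/149  13/173   0/ 16 162/  9 160/  8 165/  5 135/  9  10/ 46  12/134  13/170  13/ 44  14/ 31  12/ 87  11/151   6/ 96   9/117   9/ 94
```

```bash
python3 - <<'E'
from h import *
from itertools import permutations
H=np.array([.7264,-.206,.135]); Rz=R.from_euler("z",.010)
T=np.array([279.7,158.5,287.3,169.7]); S=np.array([282.7,180.2,296.6,187.6])
def bb(c,P): u=proj(c,P); return np.r_[u.min(0),u.max(0)]
def blk(q,rc,yc,d):
    l=np.array([[-(rc+a*d[0]/2),yc+b*d[1]/2,t*d[2]/2] for a in(-1,1) for b in(-1,1) for t in(-1,1)]); return H+Rz.apply(R.from_euler("y",q).apply(l))
for d in permutations((.028,.018,.013)):
    for fix in(False,True):
        f=lambda p:np.r_[bb("top",blk(p[0],d[0]/2+.151 if fix else p[1],p[2],d))-T,bb("side",blk(p[0],d[0]/2+.151 if fix else p[1],p[2],d))-S]
        r=least_squares(f,[.45,.165,.175],x_scale=[.1,.01,.01],loss="soft_l1",diff_step=1e-4); print(d,fix,r.x.round(3),"inner",(r.x[1]-d[0]/2).round(3),"cost",round(r.cost,2),f(r.x).round(1))
P=blk(.45,.165,.175,(.028,.018,.013)); 
for n,b in(("top.45",bb("top",P)),("side",bb("side",P))): print(n,b.round(1))
E
```

```text
(0.028, 0.018, 0.013) False [0.465 0.176 0.175] inner 0.162 cost 3.06 [-0.3 -1.   0.3 -0.3 -0.2 -0.2 -3.   0.9]
(0.028, 0.018, 0.013) True [0.423 0.162 0.175] inner 0.148 cost 7.56 [-0.9 -2.4 -0.4 -1.6  1.5  2.1 -1.3  2.8]
(0.028, 0.013, 0.018) False [0.468 0.175 0.175] inner 0.161 cost 3.78 [ 0.7 -2.  -0.6  0.  -0.1 -0.3 -2.6  0.9]
(0.028, 0.013, 0.018) True [0.427 0.173 0.176] inner 0.159 cost 7.71 [-0.1 -3.2 -1.6 -1.2  1.4  1.7 -1.1  2.6]
(0.018, 0.028, 0.013) False [0.461 0.175 0.175] inner 0.166 cost 8.3 [-2.3  0.5  2.  -1.7  0.6 -0.9 -3.9  1.8]
(0.018, 0.028, 0.013) True [0.401 0.165 0.179] inner 0.156 cost 14.04 [-4.1 -1.5 -0.1 -3.8  3.   1.7 -1.6  4. ]
(0.018, 0.013, 0.028) False [0.459 0.175 0.175] inner 0.166 cost 5.38 [ 0.7 -1.5 -0.7  0.2  0.2 -0.8 -3.4  2.1]
(0.018, 0.013, 0.028) True [0.403 0.41  0.176] inner 0.401 cost 12.43 [-0.2 -3.4 -1.7 -2.1  3.   2.  -1.   4.7]
(0.013, 0.028, 0.018) False [0.465 0.176 0.175] inner 0.17 cost 9.56 [-2.1  0.6  2.2 -1.7  0.8 -1.4 -4.2  2.1]
(0.013, 0.028, 0.018) True [0.393 0.165 0.178] inner 0.158 cost 16.48 [-4.1 -1.8 -0.1 -4.4  3.9  1.6 -1.4  4.9]
(0.013, 0.018, 0.028) False [0.457 0.176 0.175] inner 0.169 cost 5.68 [-0.2 -0.4  0.3 -0.2  0.4 -1.2 -4.1  2.5]
(0.013, 0.018, 0.028) True [0.393 0.165 0.175] inner 0.159 cost 14.85 [-0.9 -3.  -0.5 -3.3  4.   2.3 -0.9  5.7]
top.45 [279.  155.  287.1 166.9]
side [284.9 181.2 296.  189.5]
```

```bash
python3 - <<'E'
from h import *
H=[.7264,-.206,.135]
p,F=tool(H,.473); bot.move_linear(p.tolist(),speed=.05,rotation=quat(F)); bot.wait(.5)
def est():
    a=np.array(bot.read_position()); w=bot.read_tool_rot(); z=R.from_quat([w[1],w[2],w[3],w[0]]).as_matrix()[:,2]
    b=a-.019*z-[0,0,.00105]; return np.arctan2(b[2]-.135,H[0]-b[0])-np.arctan2(.066,.268),a-p,R.from_matrix(F).inv()*R.from_quat([w[1],w[2],w[3],w[0]])
q,e,dr=est(); print("q",q,e.round(4),dr.as_rotvec().round(4),np.array(bot.read_ft_force()).round(1),bot.read_clock())
t=bot.camera("top"); cv2.imwrite("top_l2.png",t[:,:,::-1])
cv2.imwrite("pics/lift_t2.png",cv2.resize(t[140:180,270:300,::-1],None,fx=14,fy=14,interpolation=cv2.INTER_CUBIC))
Rz=R.from_euler("z",.010)
for k in(.44,.465,.49): print(k,proj("top",H+Rz.apply(R.from_euler("y",k).apply([[-.149,.162,0],[-.151,.169,0],[-.162,.169,.0065]]))).round(1).tolist())
E
```

```text
q 0.46982033575763726 [-0.     -0.     -0.0001] [-0.0002  0.0001  0.0001] [-3.5 -1.2 -1.2] 16.8583
0.44 [[287.7, 156.5], [285.0, 157.1], [285.4, 158.7]]
0.465 [[287.8, 155.5], [285.1, 156.2], [285.5, 157.6]]
0.49 [[287.9, 154.5], [285.2, 155.1], [285.6, 156.5]]
```

View pics/lift_t2.png

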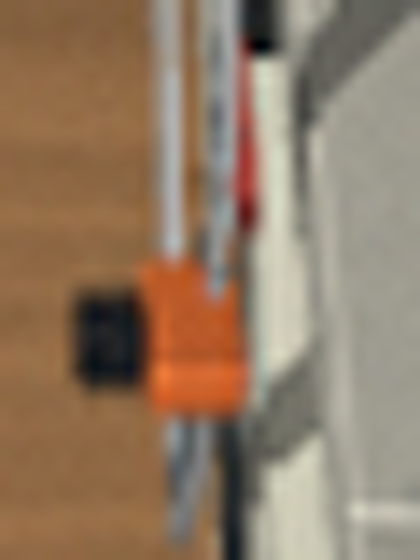

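```bash
python3 - <<'E'
from h import *
H=np.array([.7264,-.206,.135]); Rz=R.from_euler("z",.010)
for c,f in(("side","side_raw.png"),("top","top_raw.png")):
    g=cv2.cvtColor(cv2.imread(f),cv2.COLOR_BGR2GRAY); L=cv2.createLineSegmentDetector().detect(g)[0][:,0]
    C={k:proj(c,H+Rz.apply(v))[0] for k,v in dict(FL=[-.302,.155,.028],RL=[0,.155,.028],RR=[0,-.155,.028],FR=[-.302,-.155,.028]).items()}
    for a,b in(("FL","RL"),("RL","RR"),("RR","FR"),("FR","FL")):
        A,B=C[a],C[b]; u=(B-A)/np.linalg.norm(B-A); n=np.array([-u[1],u[0]])
        for l in L:
            d0,d1=(l[:2]-A)@n,(l[2:]-A)@n; s=sorted([(l[:2]-A)@u,(l[2:]-A)@u])
            if max(abs(d0),abs(d1))<7 and abs(d0-d1)<3 and s[1]-s[0]>14 and s[0]>-5 and s[1]<np.linalg.norm(B-A)+5: print(c,a,b,"normal",n.round(2),"off",d0.round(1),d1.round(1),"span",np.round(s,0),"of",np.linalg.norm(B-A).round(0))
E
```

```text
side FL RL normal [0.18 0.98] off 0.0 0.2 span [22. 83.] of 93.0
side RL RR normal [-0.88  0.48] off 1.4 1.4 span [ 2. 85.] of 88.0
side RR FR normal [-0.21 -0.98] off 0.6 0.6 span [  1. 110.] of 109.0
side FR FL normal [ 0.95 -0.3 ] off -0.9 -1.3 span [ 2. 69.] of 88.0
top FL RL normal [ 1.   -0.04] off -2.1 -1.8 span [17. 47.] of 112.0
top FL RL normal [ 1.   -0.04] off -6.0 -5.3 span [34. 54.] of 112.0
top FL RL normal [ 1.   -0.04] off -6.0 -6.4 span [68. 83.] of 112.0
top FL RL normal [ 1.   -0.04] off -6.5 -5.3 span [ 86. 106.] of 112.0
top RL RR normal [0.01 1.  ] off 1.7 2.1 span [ -1. 113.] of 115.0
top RL RR normal [0.01 1.  ] off -1.7 -2.1 span [34. 71.] of 115.0
top RR FR normal [-1.    0.09] off 0.8 1.0 span [  2. 110.] of 112.0
top FR FL normal [-0.02 -1.  ] off -0.5 -1.5 span [ 3. 68.] of 120.0
top FR FL normal [-0.02 -1.  ] off 1.1 -0.4 span [67. 86.] of 120.0
top FR FL normal [-0.02 -1.  ] off -6.1 -6.0 span [ 93. 111.] of 120.0
top FR FL normal [-0.02 -1.  ] off -3.2 -2.8 span [ 86. 113.] of 120.0
top FR FL normal [-0.02 -1.  ] off 0.8 0.7 span [ 90. 119.] of 120.0
```

```bash
python3 - <<'E'
from h import *
H=np.array([.7264,-.206,.135]); Rz=R.from_euler("z",.010); d=(.028,.018,.013)
def bb(c,P): u=proj(c,P); return np.r_[u.min(0),u.max(0)]
def blk(q,rc,yc):
    l=np.array([[-(rc+a*d[0]/2),yc+b*d[1]/2,t*d[2]/2] for a in(-1,1) for b in(-1,1) for t in(-1,1)]); return H+Rz.apply(R.from_euler("y",q).apply(l))
for tv in(0,.3,.6,1):
  for su,sv in((0,0),(-1.2,-.2)):
    T=np.array([279.7,158.4,287.3,169.6])-[0,tv,0,tv]; S=np.array([282.7,180.2,296.6,187.6])-[su,sv,su,sv]
    f=lambda p:np.r_[bb("top",blk(*p))-T,(bb("side",blk(*p))-S)[:2],proj("side",H+Rz.apply(R.from_euler("y",p[0]).apply([-.151,.169,0])))[0]-[296.3-su,186.7-sv]]
    r=least_squares(f,[.45,.165,.175],x_scale=[.1,.01,.01],diff_step=1e-4); print(tv,su,r.x.round(3),round(r.cost,2),f(r.x).round(1))
E
```

```text
0 0 [0.468 0.177 0.174] 1.17 [-0.1 -0.7  0.4  0.1 -0.5 -0.4 -1.1  0.1]
0 -1.2 [0.469 0.176 0.174] 4.44 [-0.  -1.   0.5 -0.3 -1.3 -0.5 -2.3 -0.2]
0.3 0 [0.469 0.176 0.174] 1.03 [-0.2 -0.6  0.4  0.2 -0.3 -0.4 -1.1  0. ]
0.3 -1.2 [0.47  0.175 0.174] 4.06 [-0.  -1.   0.5 -0.2 -1.1 -0.5 -2.3 -0.2]
0.6 0 [0.47  0.176 0.174] 0.93 [-0.2 -0.5  0.4  0.2 -0.1 -0.4 -1.1  0. ]
0.6 -1.2 [0.471 0.175 0.174] 3.73 [-0.  -0.9  0.5 -0.2 -1.  -0.5 -2.3 -0.2]
1 0 [0.471 0.175 0.175] 0.88 [-0.2 -0.4  0.4  0.3  0.1 -0.4 -1.1 -0.1]
1 -1.2 [0.473 0.174 0.174] 3.36 [-0.1 -0.8  0.5 -0.1 -0.7 -0.5 -2.2 -0.3]
```

```bash
python3 -c "
from cell import bot
print(bot.read_gripper_width()*85,bot.read_finger_force(),bot.read_clock()); print(bot.close_job())"
```

```text
9.99071971885996 59.303643107414246 16.9083
the job is handed in; nothing more can be done
None
```

The yellow-lidded jar is turned to face the reader, within about 2° by my image measurements, and released. The arm is holding the lid at about 0.47 rad, level with the index as I measured it (0.465–0.473 rad), and the job was handed in at 16.9 s on the robot's clock.

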